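# Load the nut driver and carry up the tool caddy

### The job

Take the long-handled nut driver out of the bench rack and stand it upright, fully home, in the holster tube on the end of the plywood tool caddy, and let go of it while the caddy stands on the bench. Then lift the caddy by its handle bar about 10 cm clear of the bench, without tipping it, and keep it steady and level in the air: finish while still holding it there. Leave the stubby driver, the jar, the tape measure and the carton alone.

Things in the scene. Friction and masses are not known exactly. Their poses are not given: they have to be found in the camera images.
- nut_driver: The longer of the two drivers in the rack, 185 mm, 0.11 kg: round steel shaft 12 mm thick, 90 mm long, pointing down; above it, from a flat shoulder, a round wooden handle 30 mm thick, 95 mm long (narrower over its last 16 mm). Stands upright in either hole of the rack, shoulder on the rack's top. Origin: lower tip of the shaft; z up along the shaft to the handle end.
- driver_grip (a point): Point on the nut driver's axis 150 mm above its tip, 35 mm below the handle's end: a good height to grip the handle from above.
- rack: Bench rack of plywood, fixed: a drilled shelf 170 mm (its x) by 70 mm (its y), top face 100 mm above the bench, 20 mm thick, with two through holes of 14 mm at x = -42 and +42 mm. Origin: centre of its underside, on the bench; z up.
- caddy: Loose plywood tool caddy, 0.6 kg. Tray 130 mm (its x) by 220 mm (its y); end boards at y = -104 and +104 mm rise to 165 mm, joined by the handle bar along y. Grey upright holster tube outside its -y end (axis x = 0, y = -142 mm). Things fixed in the tray stay below 57 mm. Origin: centre of its underside; z up. With the driver loaded it balances within 10 mm of the bar's middle.
- handle_mid (a point): Middle of the caddy's handle bar, 145 mm above the caddy's underside. The bar is a wooden slat along the caddy's y, 20 mm thick (x), 30 mm tall (15 mm above and below this point), 196 mm long between the end boards; open space under it for 70 mm.
- holster_mouth (a point): Centre of the holster tube's flared mouth, 112 mm above the caddy's underside. Inner diameter about 38 mm at the mouth, narrowing over 17 mm to a straight bore of 20 mm; outside 46 mm at the mouth. The end board's face is 32 mm from the axis, toward the handle.
- holster_seat (a point): Point on the holster's axis about 98 mm below the mouth: where the tip of the nut driver is when it is fully home, its shoulder resting in the flare and its handle standing up out of the tube.
- stubby: Stubby driver in the other hole of the rack: same make and shaft, but the handle is only 50 mm long (140 mm in all). Not to be disturbed. Origin: its lower tip; z up.
- jar: Glass jar with a steel cap, 64 mm across, 85 mm tall. Not to be disturbed. Origin: centre of its underside.
- tape: Grey tape measure, 65 x 36 x 60 mm. Not to be disturbed. Origin: centre of its underside.
- screw_carton: Cardboard carton, 90 x 60 x 50 mm. Not to be disturbed. Origin: centre of its underside.
Things that resemble listed ones, but are neither listed nor needed, are in the scene too. What is shaped like the rack but yellow is not meant.

How it is judged:
On the way:
1. the nut driver stands fully home in the holster, let go, the caddy standing on the bench (distance between nut_driver and holster_seat below 0.012 m and angle between the z axis of nut_driver and the z axis of caddy, either way round below 0.15 rad and contact force between the fingers and nut_driver below 0.2 N and height (world z) of caddy below 0.01 m and angle between caddy's own z axis and vertical below 0.05 rad), for 0.2 s.
At the end, for the whole second after the job is handed in: The caddy hangs still (under 30 mm/s) in the fingers at its handle, underside 60 to 180 mm above the bench, within 0.12 rad of level, resting on nothing else; the nut driver is in the holster, tip within 12 mm of the seat, within 0.15 rad of the tube's axis, untouched by the robot (height (world z) of caddy between 0.06 and 0.18 m and angle between caddy's own z axis and vertical below 0.12 rad and linear speed of caddy below 0.03 m/s and angular speed of caddy below 0.15 rad/s and contact force between the fingers and caddy above 2 N and contact force between caddy and rack below 0.3 N and contact force between caddy and jar below 0.3 N and contact force between caddy and tape below 0.3 N and contact force between caddy and screw_carton below 0.3 N and contact force between each of the arm, the fingers and nut_driver below 0.3 N and distance between handle_mid and the grasp point below 0.1 m and distance between nut_driver and holster_seat below 0.012 m and angle between the z axis of nut_driver and the z axis of caddy, either way round below 0.15 rad); the arm keeps its last pose, push and grip.
It fails at once if the caddy is tipped by more than 0.35 rad (angle between caddy's own z axis and vertical above 0.35 rad).
It fails at once if the stubby driver is pulled or knocked (25 mm) (distance of stubby from where it was at the start of the episode above 0.025 m).
It fails at once if the jar, tape measure or carton is moved by more than 30 mm (distance of any of jar, tape, screw_carton from where it was at the start of the episode above 0.03 m).
It also fails if it takes over 58 s, if anything falls off the work surface, if the arm or the gripper's body presses on something with over 40 N, if the wrist force passes 120 N, or if a joint passes its speed limit or range.

### The arm

A 6-joint arm with a two-finger parallel gripper is mounted at the origin on the work surface. World frame = base frame: x ahead of the robot, y to its left, z up, the work surface at z = 0. Lengths are in m, angles in rad, forces in N, time in s.
With the tool pointing down it reaches from about 0.375 to 0.975 m from the base axis. Payload 3.8 kg.
Tool frame: the origin (TCP) lies midway between the tips of the shut fingers; the grasp point (between the pads) lies grasp_offset behind it (grasp_offset is the distance from the TCP to the grasp point, in m); z points along the fingers, y is the line along which they close (so a half turn about z gives the same grasp; the last joint's range is limited). The gripper opens to 88 mm and grips with 3 to 60 N. Pads are 18 mm wide; open, the fingers measure 123 mm over their backs; the gripper's body (75 mm by 187 mm) begins 45 mm behind the grasp point.
Start: joints at [-1.313, 0.264, 1.604, -0, 1.274, -0.037], TCP at [0.196, -0.646, 0.239] pointing down, gripper open.
Joint ranges: [-2.63, 2.63], [-0.94, 2.18], [0.31, 2.57], [-1.31, 4.45], [0, 2.66], [-2.55, 2.55]. Speed limits (rad/s): [2.57, 2.57, 3.14, 3.14, 3.14, 3.14].

### API

Orientations are given as a 3x3 rotation matrix whose columns are the frame's x, y, z axes.
In Python, from bench import * gives the robot as it stands. The module is installed in compiled form; this text tells all that it offers.
- The arm moves only by the tool send_rows, never from a script. Its argument "steps" is a list of rows, each a list of 6 numbers: the shift along the tool's x, y, z in parts of the range, where 1.0 means 1000 mm, then the turn, a rotation vector about the tool's x, y, z in normalised numbers (1 is pi rad). A call has 1 to 12 rows; each row is the pose to reach, as a shift and turn from the pose commanded when the call began, along the tool's axes at that moment; what a row does not reach only later rows make up. A row lasts 1/10 s, in which the tool goes at most 50 mm and 8.59 degrees, less where a joint would pass 70% of its speed; a pose out of reach is approached as far as the arm can. No shift or turn number may pass 1 either way. A call with a gripper value outside its range is refused whole. "grip" is the finger opening in m, from 0 to 0.0881, set as the call begins (left out, the last holds). The fingers move at their own pace and stop on an object; "newtons" is the grip in N (left out, the last holds). Time passes only in rows, so rows that repeat a pose let the fingers close. It gives the time, the measured TCP pose, the force, the opening and the grip force at its end, in the units of the state.
- read_state(): the state, without advancing time (a new reading comes with each control period).
- read_camera(name): name is "scene" or "top" or "wrist"; returns (picture, depth): 480x640x3 uint8, red, green, blue; 480x640 float32, m along the optical axis (not along the pixel's ray), 0 where there is no reading.
- get_calibration(name): a dict with "K" (3x3 intrinsics, pixels), "D" ([k1, k2, p1, p2, k3] as OpenCV has them; the pictures are not rectified), "world_to_cam" (4x4, takes a point from world to camera coordinates). Camera axes: x right, y up, looking along -z (the intrinsics and any distortion apply to the point x, -y, -z); pixel columns grow to the right and rows downward; lengths in m; the calibration is good to about 2 mm. A picture is of the moment at which its call begins: read the wrist's pose just before it. get_calibration takes no time and is no camera call; for the wrist camera it gives the pose at the moment of the call.
- job_done(): hands the job in; it is judged then, once.
The state is a dict: "time": time; "q": joint angles; "joint_velocities": joint speeds; "joint_efforts": joint torques, N m; "position": TCP position; "orientation": TCP orientation; "contact_force": force on the tool from outside, world axes, zero at the start; "torque": the same for the moment, N m; "grip_width": finger opening in m; "grasp_force": force on a finger pad.
Only numpy, scipy, OpenCV 4.12 (cv2) and the standard library are available. Lean on these libraries where they do the work, as an engineer would, in place of code of your own. Each camera call takes 0.05 s, during which the arm holds its last target. There are 200 camera calls.

## Working session

There is one attempt and no reset: what is moved stays moved. The work goes in short steps, Python scripts to look and compute and a tool call to move; the robot and the scene stay as the last step left them, time stands still between calls to the robot, and variables do not carry over. Pictures are saved under pics/ and viewed, at most 10 in all, crops included, and the job is handed in when it is done.

Besides the shell and the picture viewer there is one more tool, called after ">>>" by a JSON object that holds its "name" and its "arguments", one argument or row to a line. send_rows: Moves the arm, as the interface text tells. Its arguments: {"type":"object","properties":{"steps":{"type":"array","items":{"type":"array","items":{"type":"number"}}},"grip":{"type":"number"},"newtons":{"type":"number"}},"required":["steps"]}

```bash
mkdir -p pics; cat > h.py <<'E'
from bench import *
import numpy as np, cv2
def grab(n):
    c=get_calibration(n); im,d=read_camera(n); return im,d,c
def pts(uv,d,c):
    """world points for pixels with depth d"""
    uv=np.asarray(uv,float).reshape(-1,1,2)
    n=cv2.undistortPoints(uv,np.array(c['K']),np.array(c['D'],float)).reshape(-1,2)
    d=np.asarray(d,float).reshape(-1)
    P=np.c_[n[:,0]*d,-n[:,1]*d,-d,np.ones(len(d))]
    return (np.linalg.inv(c['world_to_cam'])@P.T).T[:,:3]
def plane(uv,z,c):
    uv=np.asarray(uv,float).reshape(-1,2)
    a=pts(uv,np.ones(len(uv)),c); o=np.linalg.inv(c['world_to_cam'])[:3,3]
    return o+(a-o)*((z-o[2])/(a[:,2]-o[2]))[:,None]
def cloud(d,c):
    v,u=np.mgrid[:480,:640]; return pts(np.c_[u.ravel(),v.ravel()],d.ravel(),c).reshape(480,640,3)
E
python3 - <<'E'
from h import *
for n in ('scene','top'):
    im,d,c=grab(n); np.savez(n,im=im,d=d,**c); cv2.imwrite(f'pics/{n}.png',im[...,::-1])
    print(n,np.round(np.linalg.inv(c['world_to_cam']),3).tolist(),c['D'],(d>0).mean())
s=read_state(); print(s['time'],s['orientation'],s['grip_width'],[k for k in s]); 
import bench; print(getattr(bench,'grasp_offset',None))
E
```

```text
scene [[-0.02, -0.552, 0.834, 1.425], [1.0, 0.007, 0.028, 0.049], [-0.021, 0.834, 0.551, 0.692], [0.0, 0.0, 0.0, 1.0]] [0.00824608 0.         0.         0.         0.        ] 0.9961197916666666
top [[-0.001, 0.992, -0.123, 0.387], [-1.0, -0.001, 0.003, 0.028], [0.003, 0.123, 0.992, 1.539], [0.0, 0.0, 0.0, 1.0]] [-0.00970476  0.          0.          0.          0.        ] 0.9959733072916667
0.1 [[ 9.56862118e-01  2.90541949e-01 -5.13309548e-04]
 [ 2.90542391e-01 -9.56860094e-01  1.96975674e-03]
 [ 8.11315405e-05 -2.03392379e-03 -9.99997928e-01]] 0.08834249560243186 ['time', 'q', 'joint_velocities', 'joint_efforts', 'position', 'orientation', 'contact_force', 'torque', 'grasp_force', 'grip_width']
0.0187
```

View pics/scene.png

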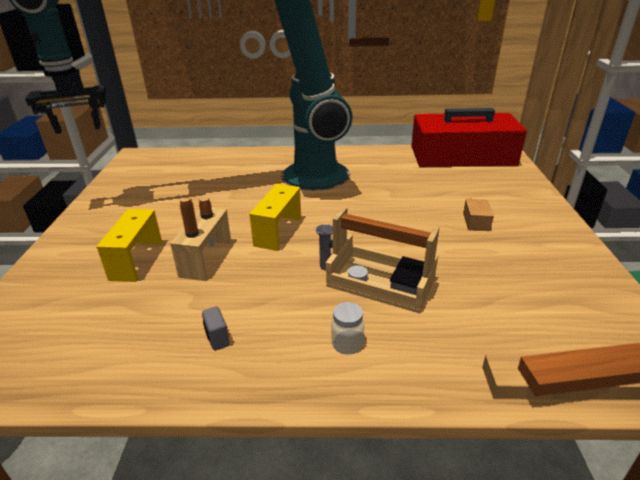

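View pics/top.png

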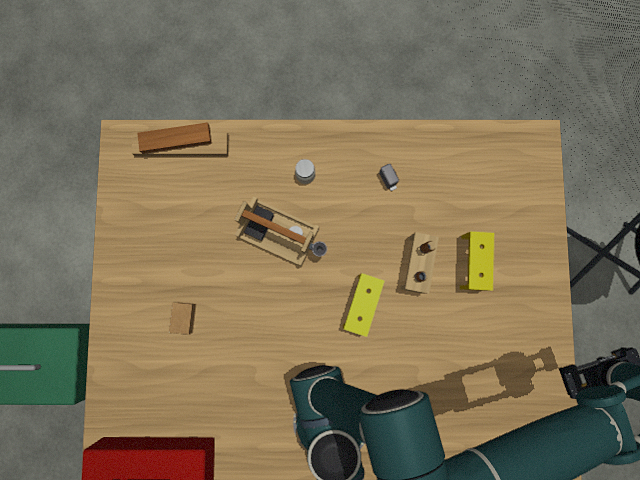

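The scene view shows the plain plywood rack at about (200,242). It holds a tall driver with its handle top at (189,202) and a short one at (206,202). The top view shows the rack at (419,263), the drivers at (425,246) and (420,277), the caddy at (280,232) and its holster tube at (318,249). The two yellow racks, at (481,261) and (364,305), are decoys.

```bash
cat > m.py <<'E'
from h import *
L={n:dict(np.load(n+'.npz')) for n in('scene','top')}
C={n:cloud(L[n]['d'],L[n]) for n in L}
t=C['top']; s=C['scene']
def box(P,u0,u1,v0,v1): return P[v0:v1,u0:u1].reshape(-1,3)
f=lambda a:np.round(a,4).tolist()
# table check
print('table',f(np.median(box(t,330,360,200,220),0)),f(np.median(box(s,260,290,380,400),0)))
# rack top in top view
R=box(t,395,445,225,300); R=R[abs(R[:,2]-.1)<.006]
r=cv2.minAreaRect((R[:,:2]*1000).astype(np.float32)); print('rack',len(R),r,np.median(R[:,2]))
for nm,(P,a) in {'drv top':(t,(405,440,230,262)),'stub top':(t,(405,440,262,292)),'drv sc':(s,(176,199,190,245)),'stub sc':(s,(199,216,190,225))}.items():
    B=box(P,*a); Q=B[(B[:,2]>.115)]
    print(nm,len(Q),f(Q.min(0)),f(Q.max(0)),'med',f(np.median(Q,0)))
    Z=Q[:,2].max(); T=Q[Q[:,2]>Z-.006]; print('  topface',len(T),f(T.mean(0)))
# caddy
for n,a in (('top',(225,335,190,275)),('scene',(315,445,200,310))):
    B=box(C[n],*a); W=B[(B[:,2]>.13)]; print(n,'high',len(W),f(W.max(0)),cv2.minAreaRect((W[:,:2]*1000).astype(np.float32)),np.percentile(W[:,2],[5,50,95]))
a=(305,330,238,262); B=box(t,*a); M=B[(B[:,2]>.06)&(B[:,2]<.125)]
print('holster',len(M),f(M.max(0)),cv2.minEnclosingCircle((M[M[:,2]>.105][:,:2]*1000).astype(np.float32)))
for n,u,v in(('top',305,172),('top',389,177),('top',181,318)): print(f(t[v,u]))
big=[cv2.resize(L['scene']['im'][180:300,90:310],None,fx=3.6,fy=3.6,interpolation=cv2.INTER_CUBIC)]
cv2.imwrite('pics/crop.png',big[0][...,::-1])
E
python3 m.py
```

```text
table [0.6503, -0.0455, 0.0009] [0.8782, -0.0516, -0.0005]
rack 1095 ((476.3534851074219, -266.59088134765625), (68.70150756835938, 171.18321228027344), 78.81587219238281) 0.10091065884621653
drv top 84 [0.3866, -0.2854, 0.115] [0.5308, 0.028, 1.5386] med [0.5109, -0.2645, 0.1706]
  topface 6 [0.3866, 0.028, 1.5386]
stub top 50 [0.3866, -0.2693, 0.1151] [0.4492, 0.028, 1.5386] med [0.4308, -0.2497, 0.1404]
  topface 4 [0.3866, 0.028, 1.5386]
drv sc 422 [0.5121, -0.2856, 0.1156] [1.425, 0.049, 0.6922] med [0.5298, -0.2674, 0.1563]
  topface 3 [1.425, 0.049, 0.6922]
stub sc 155 [0.429, -0.2684, 0.1162] [0.4535, -0.2395, 0.1486] med [0.4467, -0.2515, 0.1326]
  topface 28 [0.4446, -0.252, 0.1458]
top high 805 [0.6474, 0.2741, 1.5386] ((538.559814453125, 120.11045837402344), (336.58331298828125, 113.94445037841797), 49.92186737060547) [0.14279699 0.16139271 1.53859778]
scene high 1891 [1.425, 0.2783, 0.6922] ((963.54248046875, 60.12059020996094), (224.51341247558594, 895.4383544921875), 74.54167938232422) [0.13290729 0.15329452 0.16483699]
holster 196 [0.5496, 0.0773, 0.1244] ((512.1881103515625, 44.29390335083008), 32.94644546508789)
[0.753, 0.0779, 0.0798]
[0.7417, -0.1804, 0.0617]
[0.3129, 0.45, 0.0463]
```

View pics/crop.png

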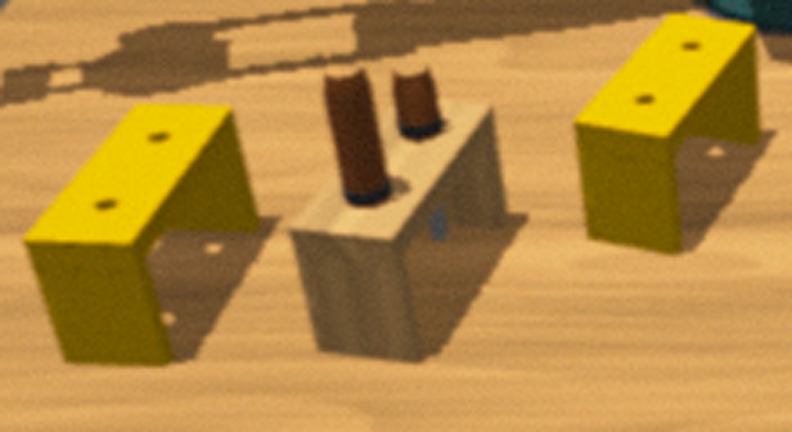

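The crop shows that the tall handle, at scene (189,218), belongs to the nut driver. It stands in the plain plywood rack, in the hole nearer the scene camera. The short one behind it at (206,208) is the stubby, and the yellow racks are empty decoys. I'll refine the caddy and driver positions and work out the wrist camera's mounting.

```bash
cat > m2.py <<'E'
from m import *
print('-----')
from scipy.optimize import least_squares
def circ(Q,r):
    g=least_squares(lambda p:np.hypot(Q[:,0]-p[0],Q[:,1]-p[1])-r,np.median(Q[:,:2],0)-[.012,0],loss='soft_l1',f_scale=.002); return f(g.x),np.std(g.fun)
for a,zz in(((176,199,190,245),(.12,.175)),((199,216,190,225),(.12,.13))):
    Q=box(s,*a);Q=Q[(Q[:,2]>zz[0])&(Q[:,2]<zz[1])&(Q[:,0]<.6)];print('circ',len(Q),circ(Q,.015))
for n,a in (('top',(225,335,190,275)),('scene',(315,445,200,310))):
    d=L[n]['d']; B=box(C[n],*a)
    col=L[n]['im'][a[2]:a[3],a[0]:a[1]].reshape(-1,3).astype(int)
    W=B[(B[:,2]>.125)&(B[:,2]<.175)&(col[:,0]-col[:,2]>60)&(col[:,1]<110)]
    top=W[W[:,2]>.153]
    print(n,'bar',len(W),len(top),f(W.mean(0)),[np.round(x,1).tolist() if hasattr(x,'__len__') else x for x in cv2.minAreaRect((top[:,:2]*1000).astype(np.float32))],f(np.percentile(W[:,2],[2,50,98])))
    E=B[(B[:,2]>.10)&(B[:,2]<.175)]
    print('  all',[np.round(x,1) for x in cv2.minAreaRect((E[:,:2]*1000).astype(np.float32))])
hs=box(s,315,335,222,250); hs=hs[(hs[:,2]>.095)&(hs[:,2]<.12)&(hs[:,0]<.65)]; print('hol sc',len(hs),f(hs.min(0)),f(hs.max(0)))
st=read_state(); T=np.eye(4);T[:3,:3]=st['orientation'];T[:3,3]=st['position']
c=get_calibration('wrist'); X=np.linalg.inv(T)@np.linalg.inv(c['world_to_cam']); print('cam in tool',np.round(X,3).tolist(),c['K'][0,0],c['D'])
E
python3 m2.py | sed -n '/-----/,$p'
```

```text
-----
circ 283 ([0.5179, -0.2722], np.float64(0.001382339395017176))
circ 45 ([0.4352, -0.2557], np.float64(0.001482372916998172))
top bar 451 449 [0.5755, 0.1646, 0.1607] [[575.8, 164.2], [195.9, 20.1], 65.40474700927734] [0.1555, 0.1607, 0.1672]
  all [array([564.1, 138.4]), array([273.8,  60.6]), np.float64(65.4)]
scene bar 679 544 [0.5829, 0.1687, 0.1542] [[578.7, 166.7], [218.5, 57.4], 65.33601379394531] [0.1301, 0.1586, 0.1615]
  all [array([566. , 142.4]), array([273.7,  64.4]), np.float64(64.8)]
hol sc 209 [0.4954, 0.0155, 0.0952] [0.5611, 0.0589, 0.1195]
cam in tool [[-0.0, 0.964, 0.267, 0.068], [1.0, 0.0, 0.001, 0.0], [0.001, 0.267, -0.964, -0.147], [0.0, 0.0, 0.0, 1.0]] 429.8494771003121 [-0.027647  0.        0.        0.        0.      ]
```

>>> {"name": "send_rows", "arguments": {
  "steps": [
    [0,0,-0.03,0,0,0],
    [0.03,-0.02,-0.061,0,0,0],
    [0.07,-0.045,-0.061,0,0,0],
    [0.11,-0.07,-0.061,0,0,0],
    [0.15,-0.095,-0.061,0,0,0],
    [0.19,-0.12,-0.061,0,0,0],
    [0.23,-0.145,-0.061,0,0,0],
    [0.27,-0.17,-0.061,0,0,0],
    [0.31,-0.195,-0.061,0,0,0],
    [0.35,-0.22,-0.061,0,0,0],
    [0.39,-0.245,-0.061,0,0,0],
    [0.416,-0.263,-0.061,0,0,0]
  ],
  "grip": 0.088
}}

```text
time: 1.3
position: [0.5191, -0.2707, 0.2992]
orientation: [[0.956, 0.292, -0.0], [0.292, -0.956, 0.001], [0.0, -0.001, -1.0]]
contact_force: [0.3, 0.0, -0.7]
grip_width: 0.0881
grasp_force: 0.0
```

>>> {"name": "send_rows", "arguments": {
  "steps": [
    [0,0,0,0,0,0],
    [0,0,0,0,0,0],
    [0,0,0,0,0,0]
  ]
}}

```text
time: 1.6
position: [0.5171, -0.274, 0.2993]
orientation: [[0.957, 0.29, -0.001], [0.29, -0.957, -0.0], [-0.001, -0.0, -1.0]]
contact_force: [0.1, -0.4, -0.2]
grip_width: 0.0884
grasp_force: 0.0
```

```bash
cat > w.py <<'E'
from h import *
import sys
def tool(): s=read_state(); return s['position'],np.array(s['orientation']),s
def rel(target):
    p,R,_=tool(); return np.round(R.T@(np.array(target)-p),4).tolist()
def look(name):
    im,d,c=grab('wrist'); np.savez(name,im=im,d=d,**c); cv2.imwrite(f'pics/{name}.png',im[...,::-1]); return im,d,c,cloud(d,c)
E
python3 - <<'E'
from w import *
p,R,s=tool(); print(s['time'],np.round(p,4),np.round(R,3).tolist(),np.round(s['q'],2))
im,d,c,P=look('w1'); Q=P.reshape(-1,3)[d.ravel()>0]
N=Q[np.hypot(Q[:,0]-.518,Q[:,1]+.273)<.035]
T=N[(N[:,2]>.185)&(N[:,2]<.205)]; print('top',len(T),np.round(T.mean(0),4),[np.round(x,4) for x in cv2.minEnclosingCircle((T[:,:2]*1000).astype(np.float32))],np.round(cv2.minAreaRect((T[:,:2]*1000).astype(np.float32))[:2],1))
H=N[(N[:,2]>.125)&(N[:,2]<.17)]
from scipy.optimize import least_squares
g=least_squares(lambda q:np.hypot(H[:,0]-q[0],H[:,1]-q[1])-.015,[.518,-.273],loss='soft_l1',f_scale=.002); print('cyl',len(H),g.x,g.fun.std())
K=Q[abs(Q[:,2]-.1)<.005]; K=K[np.hypot(K[:,0]-.476,K[:,1]+.266)<.11]; print(cv2.minAreaRect((K[:,:2]*1000).astype(np.float32)))
E
```

```text
1.6 [ 0.5171 -0.274   0.2993] [[0.957, 0.29, -0.001], [0.29, -0.957, -0.0], [-0.001, -0.0, -1.0]] [-0.53  0.06  1.72 -0.    1.35  0.75]
top 391 [ 0.5251 -0.2714  0.1904] [array([ 518.0277, -273.6327]), np.float64(13.7449)] [[ 520.7 -272.9]
 [  21.3   26.8]]
cyl 423 [ 0.51729057 -0.27378571] 0.00015501942257139197
((475.8606262207031, -265.4631042480469), (70.33531951904297, 170.02508544921875), 78.61273193359375)
```

View pics/w1.png

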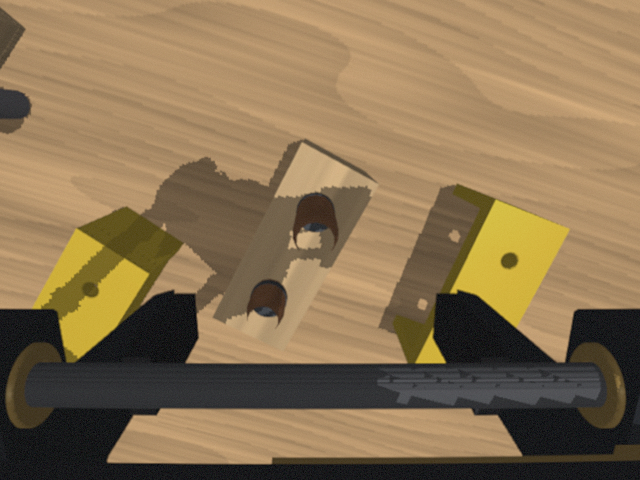

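The wrist view shows the nut driver's handle at (316,218) in the plain rack and the stubby at (267,300). The gripper's own parts fill the bottom of the frame. The handle axis fits at (0.5173, -0.2738), right below the TCP, so I'll descend and grip.

>>> {"name": "send_rows", "arguments": {
  "steps": [
    [0,0,0.03,0,0,0],
    [0,0,0.06,0,0,0],
    [0,0,0.09,0,0,0],
    [0,0,0.12,0,0,0],
    [0,0,0.14,0,0,0],
    [0,0,0.152,0,0,0],
    [0,0,0.158,0,0,0],
    [0,0,0.158,0,0,0],
    [0,0,0.158,0,0,0]
  ]
}}

```text
time: 2.55
position: [0.5184, -0.2741, 0.143]
orientation: [[0.957, 0.29, 0.002], [0.29, -0.957, -0.001], [0.001, 0.002, -1.0]]
contact_force: [0.1, 0.2, 0.3]
grip_width: 0.088
grasp_force: 0.0
```

>>> {"name": "send_rows", "arguments": {
  "steps": [
    [0,0,0,0,0,0],
    [0,0,0,0,0,0],
    [0,0,0,0,0,0],
    [0,0,0,0,0,0],
    [0,0,0,0,0,0],
    [0,0,0,0,0,0],
    [0,0,0,0,0,0],
    [0,0,0,0,0,0]
  ],
  "grip": 0.02,
  "newtons": 25
}}

```text
time: 3.35
position: [0.5177, -0.2733, 0.1416]
orientation: [[0.957, 0.291, -0.0], [0.291, -0.957, 0.0], [-0.0, -0.0, -1.0]]
contact_force: [0.1, -0.5, 0.5]
grip_width: 0.0292
grasp_force: 25.0
```

>>> {"name": "send_rows", "arguments": {
  "steps": [
    [0,0,-0.01,0,0,0],
    [0,0,-0.025,0,0,0],
    [0,0,-0.04,0,0,0],
    [0,0,-0.06,0,0,0],
    [0,0,-0.08,0,0,0],
    [0,0,-0.1,0,0,0],
    [0,0,-0.12,0,0,0],
    [0,0,-0.14,0,0,0],
    [0,0,-0.16,0,0,0],
    [0,0,-0.18,0,0,0],
    [0,0,-0.18,0,0,0]
  ]
}}

```text
time: 4.45
position: [0.5194, -0.2743, 0.3272]
orientation: [[0.957, 0.291, 0.007], [0.291, -0.957, -0.004], [0.006, 0.006, -1.0]]
contact_force: [0.0, -0.4, -0.5]
grip_width: 0.029
grasp_force: 25.0
```

```bash
python3 - <<'E'
from w import *
p,R,s=tool(); print(s['time'],np.round(p,4),s['grip_width'],s['grasp_force'])
print(rel([.42,-.03,.32]),rel([.517,.036,.32]))
E
```

```text
4.45 [ 0.5194 -0.2743  0.3272] 0.02899763591833983 24.997209166176617
[-0.0242, -0.2626, 0.0055] [0.0878, -0.2976, 0.0059]
```

The manual's scale: turns go in shares of pi rad. Converting my numbers, -0.846 rad is -0.2693.

>>> {"name": "send_rows", "arguments": {
  "steps": [
    [0.003,-0.02,0,0,0,-0.0255],
    [0.007,-0.045,0,0,0,-0.0541],
    [0.011,-0.075,0,0,0,-0.0859],
    [0.016,-0.105,0,0,0,-0.1178],
    [0.02,-0.135,0,0,0,-0.1496],
    [0.025,-0.165,0,0,0,-0.1814],
    [0.03,-0.195,0,0,0,-0.2133],
    [0.033,-0.217,0,0,0,-0.2451],
    [0.035,-0.23,0,0,0,-0.261],
    [0.036,-0.237,0,0,0,-0.2693],
    [0.036,-0.237,0,0,0,-0.2693],
    [0.036,-0.237,0,0,0,-0.2693]
  ]
}}

```text
time: 5.65
position: [0.4835, -0.0367, 0.3216]
orientation: [[0.418, 0.908, -0.0], [0.908, -0.418, -0.001], [-0.001, 0.0, -1.0]]
contact_force: [0.5, 0.3, -1.3]
grip_width: 0.0293
grasp_force: 25.0
```

>>> {"name": "send_rows", "arguments": {
  "steps": [
    [0,0,0,0,0,0],
    [0,0,0,0,0,0]
  ]
}}

```text
time: 5.85
position: [0.4835, -0.0369, 0.3216]
orientation: [[0.418, 0.908, -0.0], [0.908, -0.418, -0.0], [-0.0, -0.0, -1.0]]
contact_force: [0.4, 0.7, -1.2]
grip_width: 0.0293
grasp_force: 25.0
```

```bash
python3 - <<'E'
from w import *
p,R,s=tool(); print(s['time'],np.round(p,4),np.round(R,3).tolist(),np.round(s['q'],2))
im,d,c,P=look('w2'); Q=P.reshape(-1,3)[d.ravel()>0]
N=Q[np.hypot(Q[:,0]-.517,Q[:,1]-.036)<.045]
T=N[(N[:,2]>.106)&(N[:,2]<.118)&(np.hypot(N[:,0]-.517,N[:,1]-.036)<.029)]
print('rim',len(T),np.round(T.mean(0),4),cv2.minEnclosingCircle((T[:,:2]*1000).astype(np.float32)), cv2.fitEllipse((T[:,:2]*1000).astype(np.float32)))
B=Q[(abs(Q[:,2]-.160)<.005)&(np.hypot(Q[:,0]-.576,Q[:,1]-.165)<.13)]; print('bar',len(B),cv2.minAreaRect((B[:,:2]*1000).astype(np.float32)))
D=Q[(np.hypot(Q[:,0]-p[0],Q[:,1]-p[1])<.03)]; print('driver pts',len(D),np.round(D.min(0),3),np.round(D.max(0),3))
for a in(.18,.2,.22,.24,.26): 
    E=D[abs(D[:,2]-a)<.01]; 
    if len(E):print(a,len(E),np.round(E.mean(0),4))
E
```

```text
5.85 [ 0.4835 -0.0369  0.3216] [[0.418, 0.908, -0.0], [0.908, -0.418, -0.0], [-0.0, -0.0, -1.0]] [-0.13 -0.14  1.88 -0.    1.4   0.3 ]
rim 1401 [0.5161 0.0366 0.1109] ((515.8955078125, 35.965065002441406), 22.530485153198242) ((515.9301147460938, 35.92243194580078), (39.0115966796875, 39.385406494140625), 160.3779754638672)
bar 1671 ((536.3772583007812, 80.79342651367188), (35.43292236328125, 59.22812271118164), 65.31110382080078)
driver pts 40317 [ 0.454 -0.067 -0.002] [ 0.513 -0.007  0.424]
0.2 106 [ 0.4855 -0.0329  0.2022]
0.22 154 [ 0.4856 -0.0329  0.2205]
0.24 164 [ 0.4856 -0.0326  0.239 ]
```

View pics/w2.png

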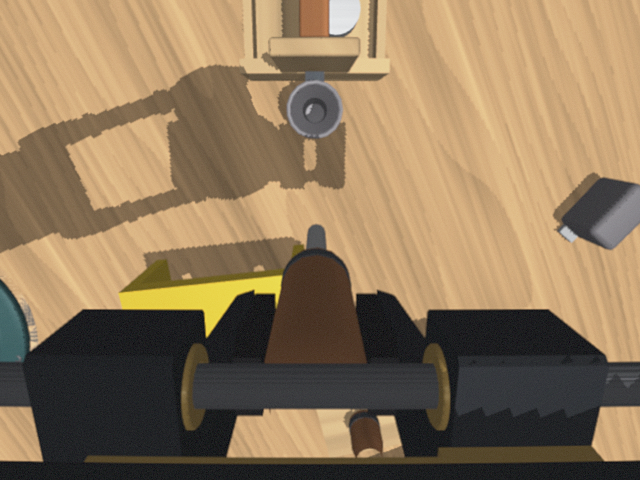

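The wrist view shows the holster mouth at (315,109) and the driver's shaft tip at (316,235), both in one column. The driver hangs vertically, and the mouth centre measures (0.516, 0.036, 0.111), as expected.

>>> {"name": "send_rows", "arguments": {
  "steps": [
    [0.015,0,0,0,0,0],
    [0.035,-0.001,0,0,0,0],
    [0.055,-0.001,0,0,0,0],
    [0.07,-0.001,0,0,0,0],
    [0.08,-0.001,0,0,0,0],
    [0.08,-0.001,0.01,0,0,0],
    [0.08,-0.001,0.03,0,0,0],
    [0.08,-0.001,0.05,0,0,0],
    [0.08,-0.001,0.06,0,0,0],
    [0.08,-0.001,0.06,0,0,0],
    [0.08,-0.001,0.06,0,0,0]
  ]
}}

```text
time: 7.0
position: [0.5158, 0.0368, 0.2619]
orientation: [[0.417, 0.909, 0.0], [0.909, -0.417, -0.0], [-0.0, 0.0, -1.0]]
contact_force: [0.2, -0.9, -1.5]
grip_width: 0.0296
grasp_force: 25.0
```

>>> {"name": "send_rows", "arguments": {
  "steps": [
    [0,0,0.01,0,0,0],
    [0,0,0.02,0,0,0],
    [0,0,0.03,0,0,0],
    [0,0,0.04,0,0,0],
    [0,0,0.05,0,0,0],
    [0,0,0.06,0,0,0],
    [0,0,0.06,0,0,0]
  ]
}}

```text
time: 7.7
position: [0.5144, 0.037, 0.1994]
orientation: [[0.417, 0.909, -0.004], [0.909, -0.417, -0.0], [-0.002, -0.003, -1.0]]
contact_force: [0.1, 0.5, -0.8]
grip_width: 0.0296
grasp_force: 25.0
```

>>> {"name": "send_rows", "arguments": {
  "steps": [
    [0,0,0.01,0,0,0],
    [0,0,0.02,0,0,0],
    [0,0,0.03,0,0,0],
    [0,0,0.038,0,0,0],
    [0,0,0.044,0,0,0],
    [0,0,0.049,0,0,0],
    [0,0,0.052,0,0,0],
    [0,0,0.052,0,0,0],
    [0,0,0.052,0,0,0]
  ]
}}

```text
time: 8.6
position: [0.516, 0.037, 0.1499]
orientation: [[0.417, 0.909, 0.0], [0.909, -0.417, 0.0], [0.0, 0.0, -1.0]]
contact_force: [0.2, 0.5, -0.4]
grip_width: 0.029
grasp_force: 25.0
```

>>> {"name": "send_rows", "arguments": {
  "steps": [
    [0,0,0.001,0,0,0],
    [0,0,0.002,0,0,0],
    [0,0,0.003,0,0,0],
    [0,0,0.0035,0,0,0],
    [0,0,0.0035,0,0,0]
  ]
}}

```text
time: 9.1
position: [0.5161, 0.0368, 0.1465]
orientation: [[0.417, 0.909, 0.001], [0.909, -0.417, -0.0], [0.0, 0.001, -1.0]]
contact_force: [0.8, -2.2, 0.9]
grip_width: 0.0297
grasp_force: 25.0
```

>>> {"name": "send_rows", "arguments": {
  "steps": [
    [0,0,0,0,0,0],
    [0,0,0,0,0,0],
    [0,0,0,0,0,0],
    [0,0,0,0,0,0],
    [0,0,0,0,0,0],
    [0,0,0,0,0,0],
    [0,0,0,0,0,0],
    [0,0,0,0,0,0]
  ],
  "grip": 0.07
}}

```text
time: 9.9
position: [0.5158, 0.037, 0.1462]
orientation: [[0.417, 0.909, 0.0], [0.909, -0.417, 0.0], [0.0, -0.0, -1.0]]
contact_force: [0.6, -0.2, -0.1]
grip_width: 0.0702
grasp_force: 0.0
```

>>> {"name": "send_rows", "arguments": {
  "steps": [
    [0,0,-0.02,0,0,0],
    [0,0,-0.05,0,0,0],
    [0,0,-0.08,0,0,0],
    [0,0,-0.11,0,0,0],
    [0,0,-0.14,0,0,0],
    [0,0,-0.14,0,0,0],
    [0,0,-0.14,0,0,0]
  ]
}}

```text
time: 10.6
position: [0.5161, 0.037, 0.2867]
orientation: [[0.417, 0.909, 0.002], [0.909, -0.417, 0.0], [0.001, 0.001, -1.0]]
contact_force: [-0.7, -0.6, -0.1]
grip_width: 0.0698
grasp_force: 0.0
```

```bash
python3 - <<'E'
from w import *
from scipy.optimize import least_squares
p,R,s=tool(); print(s['time'],np.round(p,4),s['grasp_force'])
im,d,c,P=look('w3'); Q=P.reshape(-1,3)[d.ravel()>0]
N=Q[np.hypot(Q[:,0]-.516,Q[:,1]-.036)<.03]; N=N[(N[:,2]<.23)]
print('driver top z',np.percentile(N[:,2],[99,99.9]))
for lo,hi in((.12,.15),(.15,.178)):
    H=N[(N[:,2]>lo)&(N[:,2]<hi)]
    g=least_squares(lambda q:np.hypot(H[:,0]-q[0],H[:,1]-q[1])-.015,[.516,.036],loss='soft_l1',f_scale=.002); print('cyl',len(H),g.x,g.fun.std())
B=Q[(abs(Q[:,2]-.160)<.004)&(np.hypot(Q[:,0]-.576,Q[:,1]-.165)<.13)]; print('bar',len(B),cv2.minAreaRect((B[:,:2]*1000).astype(np.float32)))
E
```

```text
10.6 [0.5161 0.037  0.2867] 0.0
driver top z [0.19952523 0.20077056]
cyl 288 [0.51588126 0.03613251] 0.00015953940574387303
cyl 356 [0.51576969 0.03620099] 0.00017288987727006062
bar 5768 ((553.5729370117188, 100.91222381591797), (127.73079681396484, 59.0750732421875), 53.634769439697266)
```

View pics/w3.png

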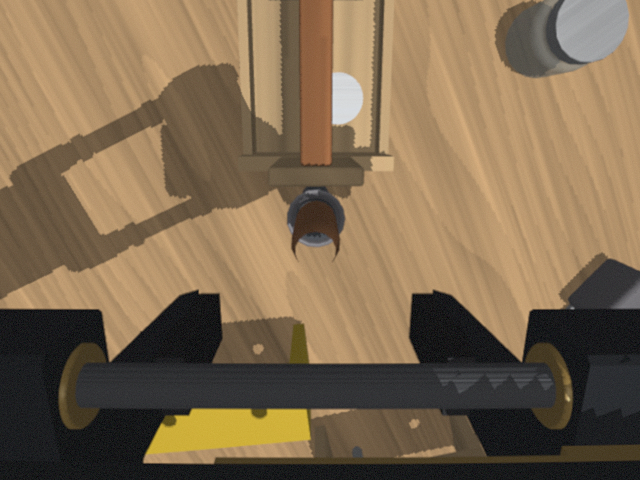

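The wrist view shows the driver standing upright in the holster at (316,225), and the handle bar running straight up column 316. The handle top at about z 0.199 and the vertical cylinder fit confirm that it is fully home. Next is the bar.

>>> {"name": "send_rows", "arguments": {
  "steps": [
    [0.02,0,0,0,0,0],
    [0.05,0,0,0,0,0],
    [0.08,0,0,0,0,0],
    [0.11,0,0,0,0,0],
    [0.132,0,0,0,0,0],
    [0.142,0,0,0,0,0],
    [0.142,0,0.02,0,0,0],
    [0.142,0,0.04,0,0,0],
    [0.142,0,0.06,0,0,0],
    [0.142,0,0.08,0,0,0],
    [0.142,0,0.08,0,0,0],
    [0.142,0,0.08,0,0,0]
  ]
}}

```text
time: 11.85
position: [0.5741, 0.1655, 0.2051]
orientation: [[0.417, 0.909, -0.003], [0.909, -0.417, -0.001], [-0.002, -0.002, -1.0]]
contact_force: [0.5, -0.6, 0.3]
grip_width: 0.07
grasp_force: 0.0
```

```bash
python3 - <<'E'
from w import *
p,R,s=tool(); print(s['time'],np.round(p,4))
im,d,c=grab('top'); a=(225,335,190,275)
im,d,c,P=look('w4'); Q=P.reshape(-1,3)[d.ravel()>0]
loc=(Q-p)@R; B=loc[(abs(Q[:,2]-.16)<.004)&(abs(loc[:,1])<.02)&(loc[:,0]<.09)]
print('bar in tool xy',len(B),np.round(B.min(0),4),np.round(B.max(0),4))
A=(Q-p)@R; A=A[(abs(Q[:,2]-.16)<.004)&(abs(A[:,1])<.025)]
for x in(.02,.04,.06,.08):
    b=A[abs(A[:,0]-x)<.008]; print(x,len(b), b[:,1].min() if len(b) else 0, b[:,1].max() if len(b) else 0)
print(rel([.5755,.165,.126]))
E
```

```text
11.85 [0.5741 0.1655 0.2051]
bar in tool xy 14509 [-0.1006 -0.02    0.0413] [0.0899 0.02   0.0493]
0.02 1432 -0.008626675326041545 0.011188092582471304
0.04 1569 -0.008830716785467015 0.011255145579950306
0.06 1669 -0.008877059093956289 0.011039661707010621
0.08 1814 -0.008778905961551564 0.01127604205569931
[-0.0009, 0.0003, 0.0812]
```

>>> {"name": "send_rows", "arguments": {
  "steps": [
    [0,0.001,0.02,0,0,0],
    [0,0.001,0.04,0,0,0],
    [0,0.001,0.06,0,0,0],
    [0,0.001,0.075,0,0,0],
    [0,0.001,0.08,0,0,0],
    [0,0.001,0.08,0,0,0],
    [0,0.001,0.08,0,0,0]
  ]
}}

```text
time: 12.65
position: [0.5767, 0.1658, 0.1273]
orientation: [[0.417, 0.909, 0.002], [0.909, -0.417, 0.0], [0.001, 0.001, -1.0]]
contact_force: [-0.2, 1.0, 0.6]
grip_width: 0.0699
grasp_force: 0.0
```

>>> {"name": "send_rows", "arguments": {
  "steps": [
    [0,0,0,0,0,0],
    [0,0,0,0,0,0],
    [0,0,0,0,0,0],
    [0,0,0,0,0,0],
    [0,0,0,0,0,0],
    [0,0,0,0,0,0],
    [0,0,0,0,0,0],
    [0,0,0,0,0,0],
    [0,0,0,0,0,0]
  ],
  "grip": 0.01,
  "newtons": 55
}}

```text
time: 13.55
position: [0.5757, 0.1657, 0.1261]
orientation: [[0.417, 0.909, -0.0], [0.909, -0.417, 0.0], [-0.0, -0.0, -1.0]]
contact_force: [-0.7, -0.1, 0.7]
grip_width: 0.0192
grasp_force: 55.0
```

>>> {"name": "send_rows", "arguments": {
  "steps": [
    [0,0,-0.003,0,0,0],
    [0,0,-0.007,0,0,0],
    [0,0,-0.012,0,0,0],
    [0,0,-0.018,0,0,0],
    [0,0,-0.024,0,0,0],
    [0,0,-0.03,0,0,0],
    [0,0,-0.03,0,0,0],
    [0,0,-0.03,0,0,0],
    [0,0,-0.03,0,0,0]
  ]
}}

```text
time: 14.45
position: [0.5756, 0.1656, 0.1559]
orientation: [[0.417, 0.909, -0.001], [0.909, -0.417, -0.0], [-0.0, -0.0, -1.0]]
contact_force: [0.4, 0.7, -7.6]
grip_width: 0.0194
grasp_force: 55.0
```

```bash
cat > lv.py <<'E'
from w import *
p,R,s=tool(); print(s['time'],np.round(p,4),np.round(s['contact_force'],2),s['grip_width'],np.round(s['torque'],2))
im,d,c=grab('top'); cv2.imwrite('pics/top%d.png'%(s['time']*10),im[...,::-1])
a=(225,335,185,285); P=cloud(d,c)[a[2]:a[3],a[0]:a[1]].reshape(-1,3)
im,d,c,W=look('w%d'%(s['time']*10)); Q=W.reshape(-1,3)[d.ravel()>0]; l=(Q-p)@R
b=Q[(abs(l[:,1])<.006)&(l[:,0]>.02)&(l[:,0]<.09)&(l[:,2]<0)&(l[:,2]>-.06)]; lb=(b-p)@R
print('bar top slope along x', len(b), np.polyfit(lb[:,0],b[:,2],1))
E
python3 lv.py
```

```text
14.45 [0.5756 0.1656 0.1559] [ 0.4   0.71 -7.58] 0.019372287834601366 [ 0.02 -0.03 -0.07]
bar top slope along x 12556 [0.00039159 0.19025499]
```

Full weight is lifted (7.6 N), and the bar is level with no slip. I'll raise it another 70 mm.

>>> {"name": "send_rows", "arguments": {
  "steps": [
    [0,0,-0.005,0,0,0],
    [0,0,-0.013,0,0,0],
    [0,0,-0.023,0,0,0],
    [0,0,-0.034,0,0,0],
    [0,0,-0.045,0,0,0],
    [0,0,-0.055,0,0,0],
    [0,0,-0.063,0,0,0],
    [0,0,-0.068,0,0,0],
    [0,0,-0.07,0,0,0],
    [0,0,-0.07,0,0,0],
    [0,0,-0.07,0,0,0]
  ]
}}

```text
time: 15.65
position: [0.5755, 0.1656, 0.2256]
orientation: [[0.417, 0.909, -0.001], [0.909, -0.417, -0.0], [-0.001, -0.001, -1.0]]
contact_force: [-0.3, -0.7, -7.6]
grip_width: 0.0196
grasp_force: 55.0
```

>>> {"name": "send_rows", "arguments": {
  "steps": [
    [0,0,0,0,0,0],
    [0,0,0,0,0,0],
    [0,0,0,0,0,0],
    [0,0,0,0,0,0],
    [0,0,0,0,0,0],
    [0,0,0,0,0,0],
    [0,0,0,0,0,0],
    [0,0,0,0,0,0],
    [0,0,0,0,0,0],
    [0,0,0,0,0,0]
  ]
}}

```text
time: 16.65
position: [0.5759, 0.1656, 0.2262]
orientation: [[0.417, 0.909, 0.0], [0.909, -0.417, -0.0], [0.0, 0.0, -1.0]]
contact_force: [0.0, -0.2, -6.7]
grip_width: 0.0194
grasp_force: 55.0
```

```bash
python3 lv.py; python3 - <<'E'
from h import *
im,d,c=grab('scene'); cv2.imwrite('pics/s_end.png',cv2.resize(im[130:370,150:470],None,fx=2.4,fy=2.4)[...,::-1])
E
```

```text
16.65 [0.5759 0.1656 0.2262] [ 0.01 -0.23 -6.67] 0.01943725035898398 [-0.01 -0.04 -0.03]
bar top slope along x 12542 [0.00147332 0.26066546]
```

View pics/s_end.png

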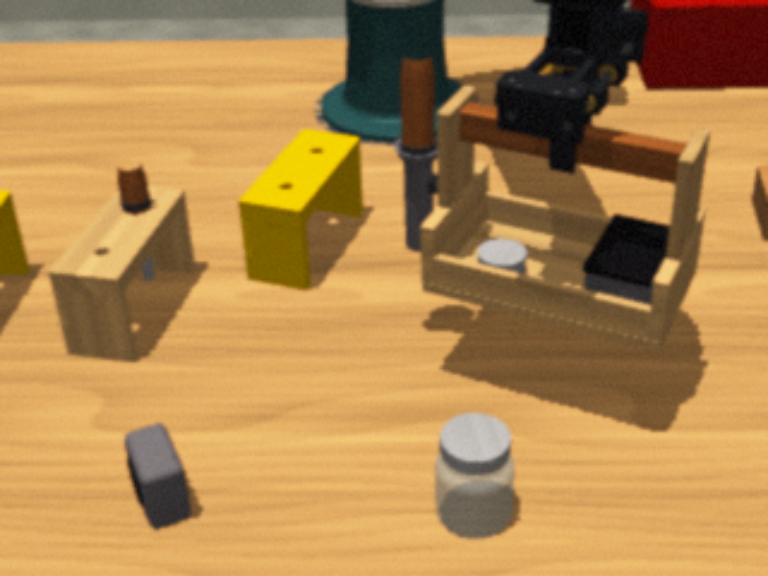

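The final crop shows the caddy hanging level in the air, gripped on the bar at (565,140). The nut driver is home in the holster at (418,105), the stubby is still in the rack at (133,187), and the tape measure and jar are in place.

```bash
python3 -c "from bench import *; print(job_done())"
```

```text
the job is handed in; nothing more can be done
None
```

The job is handed in: the nut driver stands fully home in the holster, and the caddy is held level and steady by its handle bar about 10 cm above the bench, with the stubby, jar and tape measure seen in place at the end and the carton never approached.

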